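Unclip two hand punches from a sprung tool strip into the shoeing caddy

ROBOT

A 6-joint arm with a two-finger parallel gripper is mounted at the origin on the work surface. World frame = base frame: x ahead of the robot, y to its left, z up, the work surface at z = 0. Lengths are in m, angles in rad, forces in N, time in s.
With the tool pointing down it reaches from about 0.35 to 0.775 m from the base axis. Payload 7.3 kg.
Tool frame: the origin (TCP) lies on the centre line of the jaws, within the pads' length; the fingertips stand 17 mm ahead of it and the grasp point (between the pads) lies 2 mm behind it (robot.tip_extent is the distance from the TCP to the fingertips, in m); z points along the fingers, y is the line along which they close (so a half turn about z gives the same grasp; the last joint's range is limited). The gripper opens to 92 mm and grips with 3 to 60 N. Pads are 19 mm wide; open, the fingers measure 130 mm over their backs; the gripper's body (75 mm by 190 mm) begins 47 mm behind the grasp point.
Start: joints at [1.079, 0.342, 1.524, -0, 1.275, -0.146], TCP at [0.178, 0.494, 0.244] pointing down, gripper open.
Joint ranges: [-2.53, 2.53], [-0.77, 2.02], [0.04, 2.7], [-1, 4.14], [0.28, 2.66], [-3.11, 3.11]. Speed limits (rad/s): [2.57, 2.57, 3.14, 3.14, 3.14, 3.14].

INTERFACE

Orientations are given as [roll, pitch, yaw] about the fixed x, y, z axes, in that order (R = Rz(yaw) Ry(pitch) Rx(roll)).
In Python, from cell import robot gives the robot as it stands.
- The arm moves only by the tool step_arm, never from a script. Its argument "motion" is a list of rows, each a list of 2 entries, a list of its own where there are three numbers: the shift along the tool's x, y, z in units of 60 mm (1.0 is 60 mm), then the turn about the tool's z in rad. In form: [[[x, y, z], spin], ...]. A call has 1 to 10 rows; each row is the pose to reach, as a shift and turn from the pose commanded when the call began, along the tool's axes at that moment; what a row does not reach only later rows make up. A row lasts 1/8 s, in which the tool goes at most 62.5 mm and 10.7 degrees, less where a joint would pass 70% of its speed; a pose out of reach is approached as far as the arm can. A call with a gripper value outside its range is refused whole. "hand" is the closure in counts, from 0 (fully open) to 255 (shut), set as the call begins (left out, the last holds). The fingers move at their own pace and stop on an object; "squeeze" is the grip in N (left out, the last holds). Time passes only in rows, so rows that repeat a pose let the fingers close. It gives the time, the measured TCP pose, the force, the opening and the grip force at its end, in the units of the state.
- robot.observe(): the state, without advancing time (a new reading comes with each control period).
- robot.read_camera(name): name is "scene" or "top" or "wrist"; returns a dict with "pixels" (384x512x3 uint8, red, green, blue), "intrinsics" (3x3 intrinsics, pixels), "xyz" and "rotation" of the camera in the world; the wrist camera has in their place "T_tool_cam" (4x4, takes a point from camera to tool coordinates, whose origin is the TCP and whose axes are the flange's). Camera axes: x right, y up, looking along -z (the intrinsics and any distortion apply to the point x, -y, -z); pixel columns grow to the right and rows downward; lengths in m; the calibration is good to about 2 mm. A picture is of the moment at which its call begins: read the wrist's pose just before it. There is no depth.
- robot.hand_in(): hands the job in; it is judged then, once.
The state is a dict: "time": time; "qpos": joint angles; "qvel": joint speeds; "joint_efforts": joint torques, N m; "tool_pos": TCP position; "tool_rot": TCP orientation; "contact_force": force on the tool from outside, world axes, zero at the start; "torque": the same for the moment, N m; "opening": finger opening in m; "grip_force": force on a finger pad.
Only numpy, scipy, OpenCV 4.12 (cv2) and the standard library are available. Lean on these libraries where they do the work, as an engineer would, in place of code of your own. Each camera call takes 0.05 s, during which the arm holds its last target. There are 200 camera calls.

TASK

Pull the orange-gripped punch and then, once it stands in the caddy, the green-gripped punch out of the sprung tool strip, and stand them in the shoeing caddy, one in each pocket and in either order of pockets; leave the blue punch clipped in and the hammer, horseshoe and brush where they lie. Each punch hides a sprung catch: feel which way across the strip it gives (the other way is solid), hold it about 12 mm over to that side and only then pull it up past its detent, without wrenching on the strip's cover.

Things in the scene. Friction and masses are not known exactly. Their poses are not given: they have to be found in the camera images.
- strip: Fixed red steel box with a grey cover, 96 mm across (its x), 300 mm long (its y), 76 mm high. Origin: centre of its underside, z up. Three punches stand upright in it at x = 0 and y = -90, 0, +90 mm, lower ends on its floor 10 mm above the bench; which punch is where varies. More than 45 N between a punch and this box is wrenching.
- cover_slot (a point): Centre of the middle one of the three equal slots, at the cover's top (76 mm up). Each slot is 52 mm long along the strip's x and 42 mm wide, but two lips (x -4 to +4 mm, 18 mm thick, hidden by the punch's guard) narrow its middle to 23 mm and trap the punch's cross bar below, until the whole punch is shifted, upright, at least 8 mm (12 is good, 16 the most) along the strip's +x or -x.
- catch (a point): Height of the hidden catch, middle slot (32 mm above the bench); each slot has its own. On one x side of the punch is a rigid stop, on the other a sprung roller in the shank's groove. Which side is sprung varies by slot and start and is not visible: towards the stop nothing gives; towards the roller the punch yields with 4 N at first, 7 N at 12 mm, and springs back if let go.
- orange_bar (a point): Centre of the orange punch's cross bar, 40 mm above its origin; all punches are alike. It has 4 mm of free play below the lips: raise the punch 2 mm off the floor before feeling sideways. The bar is 8 mm wide in x, 34 mm over its ends in y, 8 mm high. Shifted over, a punch lifts with 10 to 14 N plus its weight (the roller leaves its groove) in the first 10 mm; keep it over until it is up 45 mm; it is clear after 70 mm.
- orange_punch: Upright steel hand punch, 168 mm long, 0.28 to 0.42 kg, orange grip; the first to be taken. Origin: centre of its flat lower end; z runs up the tool. Heights above the origin: 20 x 20 mm square shank 0 to 70 mm; black rubber hand guard 58 x 46 mm, 70 to 78 mm; square plastic grip 26 x 26 mm, 78 to 162 mm; steel striking end 22 mm across, to 168 mm. Its x axis starts along the strip's x.
- green_punch: Upright steel hand punch, 168 mm long, 0.28 to 0.42 kg, green grip; the second to be taken. Origin: centre of its flat lower end; z runs up the tool. Heights above the origin: 20 x 20 mm square shank 0 to 70 mm; black rubber hand guard 58 x 46 mm, 70 to 78 mm; square plastic grip 26 x 26 mm, 78 to 162 mm; steel striking end 22 mm across, to 168 mm. Its x axis starts along the strip's x.
- blue_punch: Upright steel hand punch, 168 mm long, 0.28 to 0.42 kg, blue grip; it must stay in the strip. Origin: centre of its flat lower end; z runs up the tool. Heights above the origin: 20 x 20 mm square shank 0 to 70 mm; black rubber hand guard 58 x 46 mm, 70 to 78 mm; square plastic grip 26 x 26 mm, 78 to 162 mm; steel striking end 22 mm across, to 168 mm. Its x axis starts along the strip's x.
- caddy: Fixed open plywood box, 86 mm (x) by 152 mm (y) by 70 mm high with 6 mm walls and dark steel bands; origin: centre of its underside, z up. A 6 mm wall across the middle divides it into two pockets, centred at y = -36.5 and +36.5 mm, each 74 mm (x) by 67 mm (y) inside; inner floor about 6 mm above the bench. A punch standing in a pocket has its lower end on the floor and its rubber guard just above the rim.
- horseshoe: Dark steel horseshoe, about 140 mm across, 10 mm thick, lying flat; bystander. Origin: centre of its underside.
- hammer: Hammer 260 mm long lying on the bench; bystander. Its handle runs along its x axis.
- brush: Wood-backed hoof brush 50 x 150 x 38 mm, lying on its yellow bristle block; bystander. Origin: centre of its underside.
Mind the look-alikes: they are no part of the job. What is shaped like the green_punch but purple or red is not meant. Leave any turquoise look-alike of the orange_punch alone.

How it is judged:
On the way, in this order (a step that is already met when the one before it is completed fails the run):
1. the orange punch stands in a pocket of the caddy while the green one is still in the strip (((x of orange_punch in the frame of caddy between -0.037 and 0.037 m and y of orange_punch in the frame of caddy between 0.003 and 0.07 m and z of orange_punch in the frame of caddy below 0.02 m and angle between orange_punch's own z axis and vertical below 0.5 rad) or (x of orange_punch in the frame of caddy between -0.037 and 0.037 m and y of orange_punch in the frame of caddy between -0.07 and -0.003 m and z of orange_punch in the frame of caddy below 0.02 m and angle between orange_punch's own z axis and vertical below 0.5 rad)) and distance of green_punch from where it was at the start of the episode below 0.02 m), for 0.2 s.
2. the green punch is pulled up out of the strip (z of green_punch in the frame of strip above 0.06 m), for 0.1 s.
At the end, for the whole second after the job is handed in: The orange and green punches stand at rest (under 0.02 m/s), one in each pocket of the caddy, lower ends within 20 mm of the bench and less than 0.5 rad from upright; the blue punch is within 15 mm of its start in the strip ((((x of orange_punch in the frame of caddy between -0.037 and 0.037 m and y of orange_punch in the frame of caddy between 0.003 and 0.07 m and z of orange_punch in the frame of caddy below 0.02 m and angle between orange_punch's own z axis and vertical below 0.5 rad) and (x of green_punch in the frame of caddy between -0.037 and 0.037 m and y of green_punch in the frame of caddy between -0.07 and -0.003 m and z of green_punch in the frame of caddy below 0.02 m and angle between green_punch's own z axis and vertical below 0.5 rad)) or ((x of orange_punch in the frame of caddy between -0.037 and 0.037 m and y of orange_punch in the frame of caddy between -0.07 and -0.003 m and z of orange_punch in the frame of caddy below 0.02 m and angle between orange_punch's own z axis and vertical below 0.5 rad) and (x of green_punch in the frame of caddy between -0.037 and 0.037 m and y of green_punch in the frame of caddy between 0.003 and 0.07 m and z of green_punch in the frame of caddy below 0.02 m and angle between green_punch's own z axis and vertical below 0.5 rad))) and linear speed of each of orange_punch, green_punch below 0.02 m/s and distance of blue_punch from where it was at the start of the episode below 0.015 m); the robot touches nothing.
It fails at once if the strip is wrenched: more than 45 N between the orange punch and the strip (contact force between orange_punch and strip above 45 N).
It fails at once if the strip is wrenched: more than 45 N between the green punch and the strip (contact force between green_punch and strip above 45 N).
It fails at once if the blue punch is pulled or shifted by more than 15 mm (distance of blue_punch from where it was at the start of the episode above 0.015 m).
It fails at once if the horseshoe, hammer or brush is disturbed (moved more than 30 mm) (distance of any of horseshoe, hammer, brush from where it was at the start of the episode above 0.03 m).
It also fails if it takes over 70 s, if anything falls off the work surface, if the arm or the gripper's body presses on something with over 40 N, if the wrist force passes 120 N, or if a joint passes its speed limit or range.

## Working session

There is one attempt and no reset: what is moved stays moved. The work goes in short steps, Python scripts to look and compute and a tool call to move; the robot and the scene stay as the last step left them, time stands still between calls to the robot, and variables do not carry over. Pictures are saved under pics/ and viewed, at most 10 in all, crops included, and the job is handed in when it is done.

Besides the shell and the picture viewer there is one more tool, called after ">>>" as name(argument=value, ...), one argument or row to a line, values as JSON. step_arm: Moves the arm, as the interface text tells. Its arguments: {"type":"object","properties":{"motion":{"type":"array"},"hand":{"type":"number"},"squeeze":{"type":"number"}},"required":["motion"]}

```bash
mkdir -p pics; ls
python3 - <<'E'
from cell import robot
import cv2,pickle
s=robot.observe();print(s)
d={}
for n in("scene","top","wrist"):
    c=robot.read_camera(n);d[n]=c
    cv2.imwrite(f"pics/{n}0.png",c["pixels"][:,:,::-1])
    print(n,c["intrinsics"],{k:v for k,v in c.items() if k not in("pixels","intrinsics")})
d["s"]=s
pickle.dump(d,open("d0.pkl","wb"))
E
```

```text
pics
{'time': 0.0, 'qpos': array([ 1.07902612e+00,  3.42725732e-01,  1.52500921e+00, -3.56998910e-05,
        1.27538957e+00, -1.45987219e-01]), 'qvel': array([-0.00183296, -0.00106878, -0.0003261 , -0.00091697,  0.0013505 ,
        0.0010334 ]), 'joint_efforts': array([ 9.58351229e-04, -4.31240237e+01, -2.44220424e+01,  7.17751589e-02,
        5.58860635e-02, -1.18390453e-04]), 'tool_pos': array([0.17774275, 0.49359604, 0.2430461 ]), 'tool_rot': array([-3.14007213e+00, -1.89062543e-04,  2.79581994e+00]), 'contact_force': array([-0.85692262, -0.52109756,  0.43081767]), 'torque': array([-0.09182708, -0.01688453,  0.02004566]), 'grip_force': 0.0, 'opening': 0.09180049428514114}
scene [[414.631826     0.         253.16936152]
 [  0.         414.631826   186.96805043]
 [  0.           0.           1.        ]] {'xyz': array([ 1.00359582, -0.67120826,  0.9512432 ]), 'rotation': array([7.53001952e-01, 5.83900484e-04, 6.13812545e-01])}
top [[469.28423532   0.         256.38083849]
 [  0.         469.28423532 180.08010925]
 [  0.           0.           1.        ]] {'xyz': array([ 0.35154467, -0.01467153,  1.61912745]), 'rotation': array([ 0.11864173, -0.00553856, -1.54412241])}
wrist [[336.28701795   0.         258.4474961 ]
 [  0.         336.28701795 192.67146545]
 [  0.           0.           1.        ]] {'T_tool_cam': array([[ 1.55523063e-04,  9.57690950e-01,  2.87798575e-01,
         7.80647082e-02],
       [ 9.99999973e-01, -1.98161444e-04,  1.19022001e-04,
        -1.28121971e-04],
       [ 1.71016875e-04,  2.87798549e-01, -9.57690955e-01,
        -1.41199116e-01],
       [ 0.00000000e+00,  0.00000000e+00,  0.00000000e+00,
         1.00000000e+00]])}
```

View pics/top0.png

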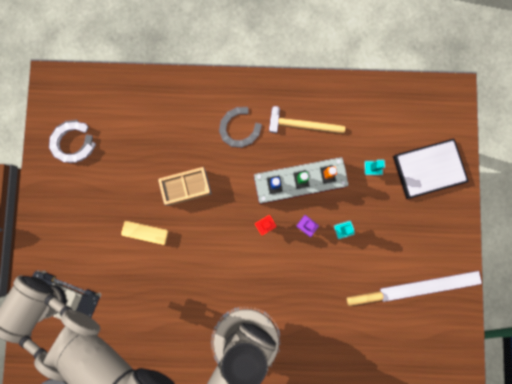

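View pics/scene0.png

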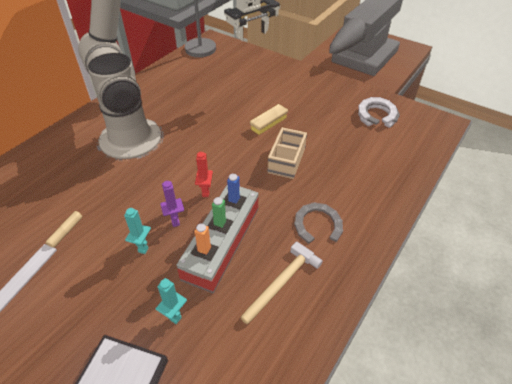

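Top view: blue grip at (276,184), green at (302,180) and orange at (330,173) in the strip. The caddy is at (184,186), and the red, purple and turquoise look-alikes stand at (265,225), (307,226), (344,230) and (375,167). The scene view agrees.

```bash
cat > h.py <<'E'
import numpy as np,cv2
from scipy.spatial.transform import Rotation as R
HUE={'orange':(4,20),'green':(45,80),'blue':(100,125)}
def pose(c,s=None):
    if "xyz" in c: return R.from_euler('xyz',c["rotation"]).as_matrix(),np.array(c["xyz"])
    T=np.eye(4);T[:3,:3]=R.from_euler('xyz',s["tool_rot"]).as_matrix();T[:3,3]=s["tool_pos"]
    T=T@c["T_tool_cam"];return T[:3,:3],T[:3,3]
def ray(c,uv,s=None):
    K=c["intrinsics"];Rm,t=pose(c,s);uv=np.atleast_2d(uv).astype(float)
    d=np.c_[(uv[:,0]-K[0,2])/K[0,0],-(uv[:,1]-K[1,2])/K[1,1],-np.ones(len(uv))]@Rm.T
    return t,d
def onz(c,uv,z,s=None):
    t,d=ray(c,uv,s);return t+d*((z-t[2])/d[:,2])[:,None]
def proj(c,P,s=None):
    K=c["intrinsics"];Rm,t=pose(c,s);q=(np.atleast_2d(P)-t)@Rm
    return np.c_[K[0,2]+K[0,0]*q[:,0]/-q[:,2],K[1,2]-K[1,1]*q[:,1]/-q[:,2]]
def tri(rays):
    A=np.zeros((3,3));b=np.zeros(3)
    for t,d in rays:
        d=d[0]/np.linalg.norm(d[0]);M=np.eye(3)-np.outer(d,d);A+=M;b+=M@t
    return np.linalg.solve(A,b)
def blobs(img,lo,hi,s=120,v=50,n=15):
    h=cv2.cvtColor(img,cv2.COLOR_RGB2HSV);m=cv2.inRange(h,(lo,s,v),(hi,255,255))
    k,l,st,ce=cv2.connectedComponentsWithStats(m)
    return [(ce[i].round(1),st[i].tolist()) for i in range(1,k) if st[i,4]>=n]
E
python3 - <<'E'
from h import *;import pickle
d=pickle.load(open("d0.pkl","rb"))
for n in("top","scene"):
    for k,(a,b) in HUE.items(): print(n,k,blobs(d[n]["pixels"],a,b,130,60,25))
c=d["top"]
g=cv2.cvtColor(c["pixels"],cv2.COLOR_RGB2HSV)
def rect(m,z,n):
    cs,_=cv2.findContours(m,cv2.RETR_EXTERNAL,cv2.CHAIN_APPROX_NONE)
    q=max(cs,key=cv2.contourArea);r=cv2.boxPoints(cv2.minAreaRect(q));P=onz(c,r,z)
    e=[(P[(i+1)%4]-P[i])[:2] for i in range(2)]
    print(n,r.round(1).tolist(),P.mean(0).round(4),[(round(float(np.linalg.norm(v)),4),round(float(np.degrees(np.arctan2(v[1],v[0]))),1)) for v in e])
m=np.zeros(g.shape[:2],np.uint8);m[145:215,245:355]=cv2.inRange(g,(0,0,90),(180,70,255))[145:215,245:355]
m=cv2.morphologyEx(m,cv2.MORPH_CLOSE,np.ones((15,15)));rect(m,.076,"strip")
m=np.zeros(g.shape[:2],np.uint8);m[160:210,150:218]=cv2.inRange(g,(8,40,150),(30,160,255))[160:210,150:218]
m=cv2.morphologyEx(m,cv2.MORPH_CLOSE,np.ones((5,5)));rect(m,.07,"caddy")
for n,p in dict(red=(265,225),purple=(307,226),t1=(344,230),t2=(375,167)).items(): print(n,onz(c,p,.1)[0])
E
```

```text
top orange [(array([257.2, 217.7]), [9, 62, 476, 322, 116833]), (array([ 72. , 141.4]), [61, 131, 24, 22, 386]), (array([  2.5, 191.3]), [0, 165, 8, 63, 354]), (array([327.3, 173.5]), [323, 167, 12, 12, 82]), (array([  0.4, 240.9]), [0, 232, 3, 22, 35]), (array([ 46.1, 332.2]), [31, 317, 33, 34, 666]), (array([ 20.1, 366.7]), [3, 343, 44, 41, 1165])]
top green [(array([299.8, 179.4]), [297, 173, 9, 11, 40])]
top blue [(array([273.1, 184.9]), [270, 178, 10, 11, 39])]
scene orange [(array([ 41.4, 109.7]), [0, 0, 121, 253, 16244]), (array([322.6,  46.5]), [314, 40, 16, 13, 49]), (array([237.7,  95.3]), [136, 46, 212, 107, 6671]), (array([185.8,  59. ]), [182, 55, 9, 10, 25]), (array([341.7,  96.7]), [337, 90, 10, 13, 28]), (array([342.7, 120.3]), [333, 109, 18, 25, 90]), (array([355.3, 174.2]), [317, 108, 90, 118, 1913]), (array([269.2, 139.2]), [264, 134, 11, 12, 29]), (array([328.4, 140.8]), [316, 135, 25, 13, 72]), (array([181.3, 141.8]), [175, 136, 15, 13, 62]), (array([224.2, 145.5]), [217, 136, 14, 20, 66]), (array([261.5, 146.2]), [251, 136, 18, 20, 75]), (array([201.2, 169.8]), 
[... 1915 characters left out ...]
47]), (array([214.9, 379.3]), [210, 373, 10, 11, 44])]
scene green []
scene blue [(array([233. , 189.8]), [228, 178, 11, 24, 129])]
strip [[252.89999389648438, 173.6999969482422], [342.79998779296875, 156.3000030517578], [348.5, 186.1999969482422], [258.6000061035156, 203.5]] [ 0.5405 -0.1654  0.076 ] [(0.3055, -77.4), (0.1014, -168.9)]
caddy [[153.5, 177.39999389648438], [203.1999969482422, 164.0], [210.89999389648438, 192.60000610351562], [161.1999969482422, 206.0]] [0.5135 0.2271 0.07  ] [(0.1705, -73.1), (0.0996, -162.8)]
red [ 0.38777072 -0.04991718  0.1       ]
purple [ 0.38819079 -0.18538834  0.1       ]
t1 [ 0.37855505 -0.30483202  0.1       ]
t2 [ 0.58654216 -0.40550985  0.1       ]
```

>>> step_arm(
  motion=[
    [[-0.7, -0.25, -0.1], 0.1],
    [[-1.5, -0.5, -0.2], 0.2],
    [[-2.3, -0.8, -0.4], 0.35],
    [[-3.2, -1.1, -0.5], 0.5],
    [[-4.1, -1.4, -0.6], 0.6],
    [[-5, -1.7, -0.7], 0.75],
    [[-5.9, -2, -0.8], 0.85],
    [[-6.5, -2.2, -0.9], 0.93],
    [[-6.8, -2.3, -0.95], 0.93],
    [[-6.8, -2.3, -0.95], 0.93],
  ],
  hand=0,
  squeeze=10,
)

```text
time: 1.4
tool_pos: [0.5152, 0.2256, 0.3004]
tool_rot: [-3.141, -0.0, 1.866]
contact_force: [0.2, -0.0, -0.2]
opening: 0.0918
grip_force: 0.0
```

Run:
```python
from cell import robot
import cv2,pickle
s=robot.observe();c=robot.read_camera("wrist");c["s"]=s
cv2.imwrite("pics/w1.png",c["pixels"][:,:,::-1]);pickle.dump(c,open("w1.pkl","wb"))
```

```text
(no output)
```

View pics/w1.png

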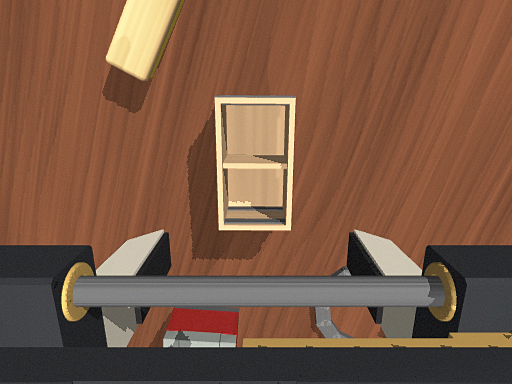

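Wrist view over the caddy: the rim corners are near (216,97), (296,97), (292,230) and (220,230). The divider is near row 161, and the gripper hides everything below row 235.

>>> step_arm(
  motion=[
    [[-0.7, -0.15, -0.1], 0.02],
    [[-1.6, -0.35, -0.3], 0.04],
    [[-2.5, -0.55, -0.5], 0.06],
    [[-3.4, -0.75, -0.7], 0.075],
    [[-4.3, -0.95, -0.9], 0.075],
    [[-5.2, -1.15, -1], 0.075],
    [[-6.1, -1.35, -1], 0.075],
    [[-6.9, -1.5, -1], 0.075],
    [[-7.2, -1.55, -1], 0.075],
    [[-7.2, -1.55, -1], 0.075],
  ],
)

```text
time: 2.7
tool_pos: [0.5517, -0.2137, 0.3602]
tool_rot: [-3.141, -0.001, 1.791]
contact_force: [0.7, 1.3, -0.7]
opening: 0.0918
grip_force: 0.0
```

Run:
```python
from cell import robot
import cv2,pickle
from h import *
s=robot.observe();c=robot.read_camera("wrist");c["s"]=s
cv2.imwrite("pics/w2.png",c["pixels"][:,:,::-1]);pickle.dump(c,open("w2.pkl","wb"))
print(s["tool_pos"],s["tool_rot"])
for k,(a,b) in HUE.items(): print(k,blobs(c["pixels"][:240],a,b,150,60,100))
c=pickle.load(open("w1.pkl","rb"))
g=cv2.cvtColor(c["pixels"],cv2.COLOR_RGB2HSV);m=cv2.inRange(g,(10,20,190),(35,130,255));m[240:]=0;m[:90]=0
cs,_=cv2.findContours(m,cv2.RETR_EXTERNAL,cv2.CHAIN_APPROX_NONE);q=max(cs,key=cv2.contourArea)
P=onz(c,q[:,0],.07,c["s"])[:,:2]
r=cv2.minAreaRect(P.astype(np.float32)*1000);print("caddy",r,len(q))
```

```text
[ 0.55166367 -0.2137288   0.36022791] [-3.14111039e+00 -1.29892357e-03  1.79135273e+00]
orange [(array([214.3,  29.9]), [205, 0, 13, 68, 169]), (array([297.3, 125.3]), [266, 0, 41, 236, 591]), (array([422. ,  25.2]), [404, 0, 34, 52, 138]), (array([435.2,  77.4]), [395, 57, 70, 53, 212]), (array([126.9,  96.7]), [85, 77, 84, 46, 244]), (array([218.5, 157. ]), [213, 135, 9, 46, 112]), (array([103.9, 206.6]), [67, 169, 75, 69, 445]), (array([258.5, 196.6]), [246, 181, 26, 43, 658]), (array([145.4, 231.8]), [126, 225, 42, 15, 104])]
green [(array([258.6, 119.2]), [246, 108, 26, 30, 292])]
blue [(array([258.8,  32.5]), [245, 7, 29, 43, 598])]
caddy ((511.7518310546875, 220.4031524658203), (86.28618621826172, 152.64622497558594), 16.614151000976562) 415
```

View pics/w2.png

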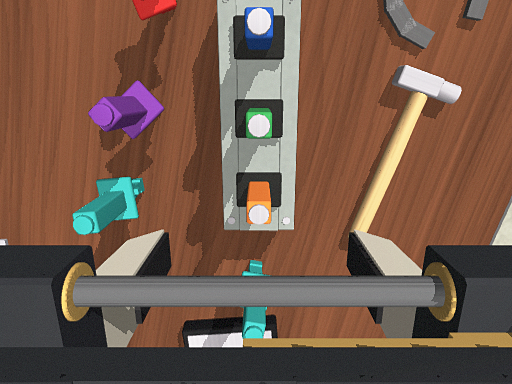

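Wrist view over the strip: the striking ends are blue (259,21), green (259,125) and orange (259,214). The cover spans columns about 219–298 and ends at row 230.

Run:
```python
import pickle
from h import *
c=pickle.load(open("w2.pkl","rb"));s=c["s"]
g=cv2.cvtColor(c["pixels"],cv2.COLOR_RGB2HSV);m=cv2.inRange(g,(0,0,150),(180,45,255))
print(blobs(c["pixels"],0,0,0,0) and "")
P={}
for n,(u,v) in dict(blue=(259,21),green=(259,125),orange=(259,214)).items():
    w=c["pixels"][v-18:v+18,u-18:u+18].min(2);k,l,st,ce=cv2.connectedComponentsWithStats((w>200).astype(np.uint8))
    i=l[18,18] or 1+st[1:,4].argmax();uv=ce[i]+[u-18,v-18];P[n]=onz(c,uv,.178,s)[0];print(n,uv,st[i],P[n].round(4))
d=P["blue"]-P["orange"];print(np.linalg.norm(d),np.degrees(np.arctan2(-d[0],d[1])))
# cover edges: grey left/right edge per row -> fit
g=np.zeros(m.shape,np.uint8);hsv=cv2.cvtColor(c["pixels"],cv2.COLOR_RGB2HSV)
g=cv2.inRange(hsv,(0,0,70),(180,40,255));g[:, :200]=0;g[:,315:]=0;g[236:]=0
L=[];Rr=[]
for v in range(60,228,3):
    u=np.flatnonzero(g[v]);L.append((u[0],v));Rr.append((u[-1],v))
for n,q in(("L",L),("R",Rr)):
    X=onz(c,q,.076,s)[:,:2];a=cv2.fitLine(X.astype(np.float32),cv2.DIST_HUBER,0,1e-4,1e-4).ravel();print(n,a,np.degrees(np.arctan2(a[1],a[0])))
t=s["tool_pos"];Rt=R.from_euler('xyz',s["tool_rot"]).as_matrix()
for n in P: print(n,"tool delta units",((P[n]-t)@Rt/.06).round(3))
```

```text
blue [258.81473684  20.56631579] [  6   5  24  26 475] [ 0.5216 -0.0797  0.178 ]
green [258.60928962 125.18579235] [  7   7  22  23 366] [ 0.5411 -0.1673  0.178 ]
orange [258.53401361 214.4047619 ] [  8   9  20  20 294] [ 0.5607 -0.2551  0.178 ]
0.1796745422655561 12.57216337155923
L [ 0.21883893 -0.975761    0.5024563  -0.21040025] -77.359146
R [ 0.21756877 -0.976045    0.5941416  -0.18982045] -77.43372
blue tool delta units [2.285e+00 1.000e-03 3.040e+00]
green tool delta units [ 7.890e-01 -2.000e-03  3.038e+00]
orange tool delta units [-7.100e-01 -2.000e-03  3.036e+00]
```

>>> step_arm(
  motion=[
    [[-0.5, 0, 0.4], 0],
    [[-0.71, 0, 1.0], 0],
    [[-0.71, 0, 1.8], 0],
    [[-0.71, 0, 2.6], 0],
    [[-0.71, 0, 3.2], 0],
    [[-0.71, 0, 3.5], 0],
    [[-0.71, 0, 3.7], 0],
    [[-0.71, 0, 3.7], 0],
  ],
)

```text
time: 3.75
tool_pos: [0.561, -0.2547, 0.1386]
tool_rot: [-3.141, -0.001, 1.792]
contact_force: [-0.5, 0.3, 0.2]
opening: 0.0918
grip_force: 0.0
```

>>> step_arm(
  motion=[
    [[0, 0, 0], 0],
    [[0, 0, 0], 0],
    [[0, 0, 0], 0],
    [[0, 0, 0], 0],
    [[0, 0, 0], 0],
    [[0, 0, 0], 0],
  ],
  hand=255,
  squeeze=8,
)

```text
time: 4.5
tool_pos: [0.5609, -0.2562, 0.1387]
tool_rot: [3.142, -0.0, 1.791]
contact_force: [0.4, -0.4, -0.1]
opening: 0.0363
grip_force: 0.0
```

>>> step_arm(
  motion=[
    [[0, 0, 0], 0],
    [[0, 0, 0], 0],
    [[0, 0, 0], 0],
    [[0, 0, 0], 0],
  ],
)

```text
time: 5.0
tool_pos: [0.5609, -0.2561, 0.1387]
tool_rot: [3.141, -0.0, 1.791]
contact_force: [-0.1, -0.5, -1.1]
opening: 0.0259
grip_force: 8.0
```

>>> step_arm(
  motion=[
    [[0, 0, 0], 0],
    [[0, 0, 0], 0],
  ],
  squeeze=40,
)

```text
time: 5.25
tool_pos: [0.5609, -0.2561, 0.1387]
tool_rot: [3.141, -0.0, 1.791]
contact_force: [1.4, 0.5, -1.0]
opening: 0.0256
grip_force: 40.0
```

>>> step_arm(
  motion=[
    [[0, 0, -0.02], 0],
    [[0, 0, -0.035], 0],
    [[0, 0, -0.035], 0],
  ],
)

```text
time: 5.62
tool_pos: [0.5608, -0.2561, 0.1406]
tool_rot: [-3.141, -0.0, 1.791]
contact_force: [0.1, 0.5, -3.4]
opening: 0.0262
grip_force: 40.0
```

>>> step_arm(
  motion=[
    [[0, 0.02, 0], 0],
    [[0, 0.035, 0], 0],
    [[0, 0.035, 0], 0],
  ],
)

```text
time: 6.0
tool_pos: [0.5623, -0.2557, 0.1404]
tool_rot: [-3.14, -0.001, 1.791]
contact_force: [-3.7, -1.0, -2.9]
opening: 0.0256
grip_force: 40.0
```

>>> step_arm(
  motion=[
    [[0, 0.015, 0], 0],
    [[0, 0.03, 0], 0],
    [[0, 0.03, 0], 0],
  ],
)

```text
time: 6.38
tool_pos: [0.5646, -0.2552, 0.1407]
tool_rot: [-3.141, -0.0, 1.791]
contact_force: [-4.9, -1.2, -3.4]
opening: 0.0258
grip_force: 40.0
```

>>> step_arm(
  motion=[
    [[0, 0.03, 0], 0],
    [[0, 0.06, 0], 0],
    [[0, 0.1, 0], 0],
    [[0, 0.135, 0], 0],
    [[0, 0.135, 0], 0],
  ],
)

```text
time: 7.0
tool_pos: [0.572, -0.2535, 0.1406]
tool_rot: [-3.14, -0.001, 1.791]
contact_force: [-6.4, -1.2, -2.4]
opening: 0.0256
grip_force: 40.0
```

>>> step_arm(
  motion=[
    [[0, 0.01, 0], 0],
    [[0, 0.01, -0.03], 0],
    [[0, 0.01, -0.07], 0],
    [[0, 0.01, -0.12], 0],
    [[0, 0.01, -0.18], 0],
  ],
  squeeze=60,
)

```text
time: 7.62
tool_pos: [0.5719, -0.2535, 0.1507]
tool_rot: [-3.138, -0.001, 1.791]
contact_force: [-7.4, -2.5, -3.2]
opening: 0.0261
grip_force: 60.0
```

>>> step_arm(
  motion=[
    [[0, 0, -0.15], 0],
    [[0, 0, -0.35], 0],
    [[0, 0, -0.6], 0],
    [[0, 0, -0.9], 0],
    [[0, 0, -1.2], 0],
    [[0, 0, -1.5], 0],
    [[0, 0, -1.5], 0],
  ],
)

```text
time: 8.5
tool_pos: [0.5748, -0.2535, 0.244]
tool_rot: [3.137, 0.003, 1.791]
contact_force: [-0.2, 0.1, -3.1]
opening: 0.0261
grip_force: 60.0
```

Run:
```python
from cell import robot
import cv2,pickle
from h import *
s=robot.observe();c=robot.read_camera("wrist");d=robot.read_camera("scene")
a=c["pixels"];b=d["pixels"][120:312,120:376]
cv2.imwrite("pics/a3.png",np.vstack([a[:300],cv2.resize(b,(400,300))[:, :].copy() if 0 else np.pad(cv2.resize(b,(400,300)),((0,0),(0,112),(0,0)))])[:,:,::-1])
print(s["contact_force"],s["torque"],s["tool_pos"])
```

```text
[-0.15262341  0.13911583 -3.12250152] [-0.08327803  0.03716953 -0.04661498] [ 0.57477113 -0.25347157  0.24399675]
```

View pics/a3.png

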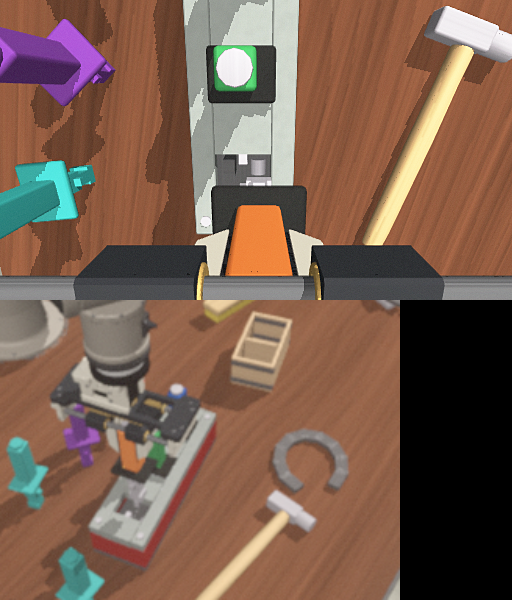

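The orange punch is out and held upright: its grip is between the pads at about (262,240), and the slot behind it is empty. The green punch is still in its slot, with its striking end at (235,68).

>>> step_arm(
  motion=[
    [[0, 0, -0.7], 0],
    [[0, 0, -1.4], 0],
    [[0.4, 0, -1.7], 0],
    [[1.2, 0.1, -1.7], -0.02],
    [[2.0, 0.15, -1.7], -0.04],
    [[2.9, 0.2, -1.7], -0.06],
    [[3.8, 0.3, -1.7], -0.07],
    [[4.7, 0.35, -1.7], -0.07],
    [[5.6, 0.4, -1.7], -0.07],
    [[6.5, 0.5, -1.7], -0.07],
  ],
)

```text
time: 9.85
tool_pos: [0.5156, 0.1363, 0.3425]
tool_rot: [-3.14, -0.001, 1.861]
contact_force: [1.4, 0.1, -3.1]
opening: 0.0257
grip_force: 60.0
```

>>> step_arm(
  motion=[
    [[0.8, 0.06, 0], 0],
    [[1.5, 0.12, 0], 0],
    [[1.9, 0.15, 0], 0],
    [[2.04, 0.16, 0], 0],
    [[2.04, 0.16, 0], 0],
    [[2.04, 0.16, 0], 0],
  ],
)

```text
time: 10.6
tool_pos: [0.4917, 0.2529, 0.3434]
tool_rot: [-3.141, 0.0, 1.86]
contact_force: [0.5, -0.6, -3.4]
opening: 0.0257
grip_force: 60.0
```

```bash
cat > pk.py <<'E'
from cell import robot
from h import *
import sys
s=robot.observe();t=s["tool_pos"];Rt=R.from_euler('xyz',s["tool_rot"]).as_matrix()
a=np.radians(16.61);c=np.array([.5118,.2204]);yv=np.array([-np.sin(a),np.cos(a)])
for k in(1,-1):
    p=np.r_[c+k*.0365*yv,.1347];print(k,p.round(4),((p-t)@Rt/.06).round(3))
print(t,s["tool_rot"],s["contact_force"])
E
python3 pk.py
```

```text
1 [0.5014 0.2554 0.1347] [-0.005  0.167  3.479]
-1 [0.5222 0.1854 0.1347] [-1.222  0.168  3.479]
[0.49172091 0.25291431 0.34341493] [-3.14127195e+00  2.86214596e-04  1.85978335e+00] [ 0.45860558 -0.6236337  -3.36363189]
```

>>> step_arm(
  motion=[
    [[0, 0.1, 0.2], 0],
    [[0, 0.165, 0.7], 0],
    [[0, 0.165, 1.4], 0],
    [[0, 0.165, 2.1], 0],
    [[0, 0.165, 2.7], 0],
    [[0, 0.165, 3.1], 0],
    [[0, 0.165, 3.3], 0],
    [[0, 0.165, 3.38], 0],
    [[0, 0.165, 3.38], 0],
  ],
)

```text
time: 11.72
tool_pos: [0.5015, 0.2566, 0.1412]
tool_rot: [3.141, -0.0, 1.861]
contact_force: [-0.2, 0.6, -2.9]
opening: 0.0256
grip_force: 60.0
```

>>> step_arm(
  motion=[
    [[0, 0, 0.03], 0],
    [[0, 0, 0.06], 0],
    [[0, 0, 0.08], 0],
    [[0, 0, 0.08], 0],
  ],
)

```text
time: 12.22
tool_pos: [0.501, 0.2567, 0.136]
tool_rot: [3.142, -0.0, 1.861]
contact_force: [0.2, -0.1, -4.2]
opening: 0.0258
grip_force: 60.0
```

Run:
```python
from cell import robot
from h import *
d=robot.read_camera("scene");print(robot.observe()["tool_pos"])
b=d["pixels"][80:200,220:380]
cv2.imwrite("pics/a4.png",cv2.resize(b,(640,480),interpolation=cv2.INTER_CUBIC)[:,:,::-1])
```

```text
[0.50104935 0.25668431 0.13606616]
```

View pics/a4.png

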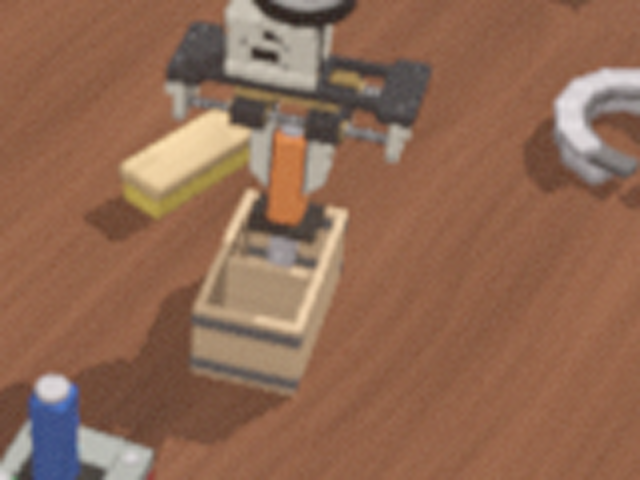

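The orange punch hangs in the far pocket with its guard at about (285,215), right at the rim. I'll lower it the last few millimetres until it touches.

>>> step_arm(
  motion=[
    [[0, 0, 0.02], 0],
    [[0, 0, 0.035], 0],
    [[0, 0, 0.035], 0],
  ],
)

```text
time: 12.65
tool_pos: [0.5012, 0.2567, 0.1347]
tool_rot: [3.141, -0.0, 1.861]
contact_force: [-2.0, -0.7, 4.2]
opening: 0.0255
grip_force: 60.0
```

>>> step_arm(
  motion=[
    [[0, 0, 0], 0],
    [[0, 0, 0], 0],
    [[0, 0, 0], 0],
    [[0, 0, 0], 0],
    [[0, 0, 0], 0],
    [[0, 0, 0], 0],
  ],
  hand=100,
  squeeze=8,
)

```text
time: 13.4
tool_pos: [0.5011, 0.2567, 0.1339]
tool_rot: [3.141, -0.0, 1.861]
contact_force: [-0.8, 0.7, -1.0]
opening: 0.0559
grip_force: 0.0
```

>>> step_arm(
  motion=[
    [[0, 0, -0.3], 0],
    [[0, 0, -1], 0],
    [[0, 0, -1.8], 0],
    [[0, 0, -2.6], 0],
    [[0, 0, -3.2], 0],
    [[0, 0, -3.2], 0],
  ],
)

```text
time: 14.15
tool_pos: [0.502, 0.257, 0.3292]
tool_rot: [3.135, -0.0, 1.861]
contact_force: [0.4, 0.6, -0.0]
opening: 0.0557
grip_force: 0.0
```

Run:
```python
from cell import robot
from h import *
s=robot.observe();c=robot.read_camera("wrist");d=robot.read_camera("scene")
b=cv2.resize(d["pixels"][80:200,220:380],(400,300))
cv2.imwrite("pics/a5.png",np.vstack([c["pixels"][:300],np.pad(b,((0,0),(0,112),(0,0)))])[:,:,::-1])
t=s["tool_pos"];Rt=R.from_euler('xyz',s["tool_rot"]).as_matrix()
for z in(.138,.3): print("to green",((np.array([.5411,-.1673,z])-t)@Rt/.06).round(3),1.7905-s["tool_rot"][2])
```

```text
to green [-6.964 -1.42   3.174] -0.0703435020839247
to green [-6.963 -1.402  0.475] -0.0703435020839247
```

View pics/a5.png

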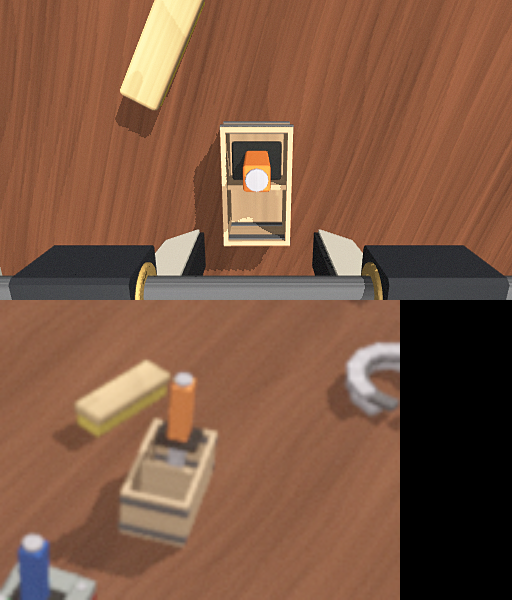

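The orange punch stands free and upright in the far pocket, with its striking end at (257,180) in the wrist view. Next is the green one.

>>> step_arm(
  motion=[
    [[-0.7, -0.15, 0], 0.01],
    [[-1.6, -0.3, 0], 0.02],
    [[-2.5, -0.5, 0], 0.03],
    [[-3.4, -0.7, 0], 0.05],
    [[-4.3, -0.9, 0], 0.07],
    [[-5.2, -1.05, 0], 0.07],
    [[-6.1, -1.25, 0], 0.07],
    [[-6.7, -1.35, 0], 0.07],
    [[-6.96, -1.4, 0], 0.07],
    [[-6.96, -1.4, 0], 0.07],
  ],
)

```text
time: 15.5
tool_pos: [0.5397, -0.1676, 0.3247]
tool_rot: [-3.14, -0.002, 1.79]
contact_force: [0.2, -0.1, -0.4]
opening: 0.056
grip_force: 0.0
```

Run:
```python
from cell import robot
from h import *
s=robot.observe()
t=s["tool_pos"];Rt=R.from_euler('xyz',s["tool_rot"]).as_matrix()
print("to green",((np.array([.5411,-.1673,.1385])-t)@Rt/.06).round(3),1.7905-s["tool_rot"][2],t)
```

```text
to green [-0.006  0.028  3.103] 0.0008248215184127883 [ 0.53972539 -0.16759963  0.3247057 ]
```

>>> step_arm(
  motion=[
    [[0, 0.025, 0.3], 0],
    [[0, 0.025, 1.0], 0],
    [[0, 0.025, 1.8], 0],
    [[0, 0.025, 2.4], 0],
    [[0, 0.025, 2.8], 0],
    [[0, 0.025, 3.1], 0],
    [[0, 0.025, 3.1], 0],
    [[0, 0.025, 3.1], 0],
  ],
)

```text
time: 16.5
tool_pos: [0.5419, -0.1664, 0.1408]
tool_rot: [3.141, 0.0, 1.792]
contact_force: [-0.2, -0.2, 0.8]
opening: 0.0558
grip_force: 0.0
```

>>> step_arm(
  motion=[
    [[0, 0, 0], 0],
    [[0, 0, 0], 0],
    [[0, 0, 0], 0],
    [[0, 0, 0], 0],
    [[0, 0, 0], 0],
    [[0, 0, 0], 0],
    [[0, 0, 0], 0],
  ],
  hand=255,
  squeeze=8,
)

```text
time: 17.38
tool_pos: [0.5415, -0.1673, 0.1401]
tool_rot: [3.141, 0.0, 1.791]
contact_force: [-1.3, -0.5, 3.3]
opening: 0.0259
grip_force: 8.0
```

>>> step_arm(
  motion=[
    [[0, 0, 0], 0],
    [[0, 0, 0], 0],
  ],
  squeeze=40,
)

```text
time: 17.62
tool_pos: [0.5415, -0.1673, 0.1401]
tool_rot: [3.141, 0.0, 1.791]
contact_force: [-1.8, -0.2, 4.8]
opening: 0.0257
grip_force: 40.0
```

>>> step_arm(
  motion=[
    [[0, 0, -0.02], 0],
    [[0, 0, -0.04], 0],
    [[0, 0, -0.04], 0],
  ],
)

```text
time: 18.0
tool_pos: [0.5413, -0.1671, 0.1419]
tool_rot: [-3.141, -0.001, 1.791]
contact_force: [-0.1, -0.4, -3.3]
opening: 0.0257
grip_force: 40.0
```

>>> step_arm(
  motion=[
    [[0, 0.02, 0], 0],
    [[0, 0.035, 0], 0],
    [[0, 0.035, 0], 0],
  ],
)

```text
time: 18.38
tool_pos: [0.5422, -0.1669, 0.142]
tool_rot: [-3.138, -0.001, 1.791]
contact_force: [-5.5, -3.1, -0.7]
opening: 0.0258
grip_force: 40.0
```

>>> step_arm(
  motion=[
    [[0, 0.015, 0], 0],
    [[0, 0.02, 0], 0],
    [[0, 0.02, 0], 0],
  ],
)

```text
time: 18.75
tool_pos: [0.5425, -0.1668, 0.1419]
tool_rot: [-3.136, -0.001, 1.791]
contact_force: [-7.3, -2.1, 0.8]
opening: 0.0257
grip_force: 40.0
```

>>> step_arm(
  motion=[
    [[0, -0.03, 0], 0],
    [[0, -0.055, 0], 0],
    [[0, -0.09, 0], 0],
    [[0, -0.12, 0], 0],
    [[0, -0.12, 0], 0],
  ],
)

```text
time: 19.38
tool_pos: [0.5386, -0.1679, 0.1428]
tool_rot: [3.139, 0.001, 1.791]
contact_force: [3.2, 2.1, -2.9]
opening: 0.0256
grip_force: 40.0
```

>>> step_arm(
  motion=[
    [[0, -0.025, 0], 0],
    [[0, -0.05, 0], 0],
    [[0, -0.05, 0], 0],
  ],
)

```text
time: 19.75
tool_pos: [0.5354, -0.1687, 0.1426]
tool_rot: [3.14, 0.001, 1.791]
contact_force: [4.4, 3.3, -3.1]
opening: 0.0257
grip_force: 40.0
```

>>> step_arm(
  motion=[
    [[0, -0.03, 0], 0],
    [[0, -0.06, 0], 0],
    [[0, -0.1, 0], 0],
    [[0, -0.1, 0], 0],
  ],
)

```text
time: 20.25
tool_pos: [0.5299, -0.1699, 0.1427]
tool_rot: [3.139, 0.001, 1.791]
contact_force: [6.1, 3.1, -3.3]
opening: 0.0261
grip_force: 40.0
```

>>> step_arm(
  motion=[
    [[0, -0.01, 0], 0],
    [[0, -0.01, -0.03], 0],
    [[0, -0.01, -0.07], 0],
    [[0, -0.01, -0.12], 0],
    [[0, -0.01, -0.18], 0],
  ],
  squeeze=60,
)

```text
time: 20.88
tool_pos: [0.5297, -0.17, 0.1534]
tool_rot: [3.138, 0.001, 1.79]
contact_force: [7.3, 3.7, -3.6]
opening: 0.0259
grip_force: 60.0
```

>>> step_arm(
  motion=[
    [[0, 0, -0.15], 0],
    [[0, 0, -0.35], 0],
    [[0, 0, -0.6], 0],
    [[0, 0, -0.9], 0],
    [[0, 0, -1.2], 0],
    [[0, 0, -1.5], 0],
    [[0, 0, -1.5], 0],
  ],
)

```text
time: 21.75
tool_pos: [0.5282, -0.1707, 0.2444]
tool_rot: [3.141, 0.002, 1.791]
contact_force: [-0.5, -0.1, -3.7]
opening: 0.0257
grip_force: 60.0
```

```bash
python3 pk.py
```

```text
1 [0.5014 0.2554 0.1347] [7.03  1.11  1.817]
-1 [0.5222 0.1854 0.1347] [5.817 1.195 1.82 ]
[ 0.52819896 -0.17066258  0.24438612] [3.14068191e+00 1.66409071e-03 1.79059235e+00] [-0.52711058 -0.06702116 -3.67612393]
```

>>> step_arm(
  motion=[
    [[0, 0, -0.7], 0],
    [[0, 0, -1.4], 0],
    [[0.4, 0.05, -1.75], 0],
    [[1.2, 0.2, -1.75], -0.02],
    [[2.1, 0.4, -1.75], -0.04],
    [[3.0, 0.6, -1.75], -0.06],
    [[3.9, 0.8, -1.75], -0.07],
    [[4.8, 1.0, -1.75], -0.07],
    [[5.6, 1.15, -1.75], -0.07],
    [[5.82, 1.2, -1.75], -0.07],
  ],
)

```text
time: 23.0
tool_pos: [0.5213, 0.1887, 0.3468]
tool_rot: [-3.139, -0.0, 1.864]
contact_force: [0.1, -0.1, -3.1]
opening: 0.0256
grip_force: 60.0
```

>>> step_arm(
  motion=[
    [[0, 0, 0], 0],
    [[0, 0, 0], 0],
    [[0, 0, 0], 0],
  ],
)

```text
time: 23.38
tool_pos: [0.5225, 0.1849, 0.3481]
tool_rot: [-3.141, 0.0, 1.859]
contact_force: [0.5, -0.3, -3.8]
opening: 0.0259
grip_force: 60.0
```

```bash
python3 pk.py
python3 - <<'E'
from cell import robot
from h import *
d=robot.read_camera("scene");c=robot.read_camera("wrist")
b=cv2.resize(d["pixels"][80:260,160:400],(400,300))
cv2.imwrite("pics/a6.png",np.vstack([c["pixels"][:300],np.pad(b,((0,0),(0,112),(0,0)))])[:,:,::-1])
E
```

```text
1 [0.5014 0.2554 0.1347] [ 1.227 -0.004  3.557]
-1 [0.5222 0.1854 0.1347] [ 1.100e-02 -2.000e-03  3.557e+00]
[0.52254621 0.18491766 0.34813013] [-3.14142841e+00  3.09360079e-04  1.85880980e+00] [ 0.4724911  -0.29321079 -3.80002886]
```

View pics/a6.png

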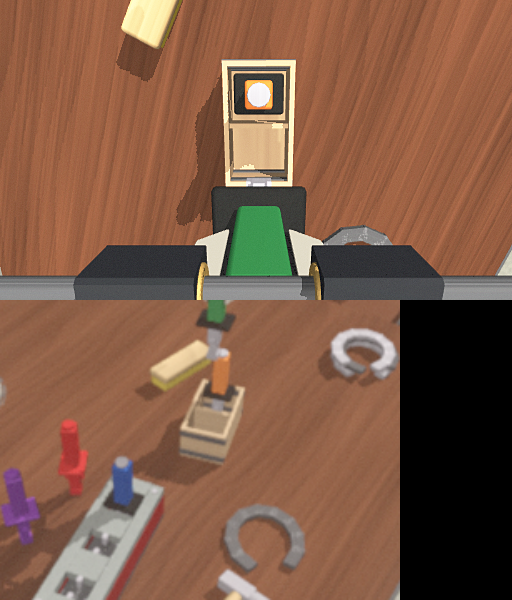

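The green punch hangs over the near pocket. The orange one stands upright at (259,95), and blue is still in the strip.

>>> step_arm(
  motion=[
    [[0.01, 0, 0.3], 0],
    [[0.01, 0, 1.0], 0],
    [[0.01, 0, 1.7], 0],
    [[0.01, 0, 2.3], 0],
    [[0.01, 0, 2.8], 0],
    [[0.01, 0, 3.2], 0],
    [[0.01, 0, 3.4], 0],
    [[0.01, 0, 3.45], 0],
    [[0.01, 0, 3.45], 0],
  ],
)

```text
time: 24.6
tool_pos: [0.5227, 0.1869, 0.1419]
tool_rot: [3.14, 0.0, 1.861]
contact_force: [-0.1, -0.7, -3.0]
opening: 0.0262
grip_force: 60.0
```

>>> step_arm(
  motion=[
    [[0, 0, 0.03], 0],
    [[0, 0, 0.06], 0],
    [[0, 0, 0.08], 0],
    [[0, 0, 0.08], 0],
  ],
)

```text
time: 25.1
tool_pos: [0.5221, 0.1869, 0.1363]
tool_rot: [-3.142, -0.0, 1.861]
contact_force: [-0.8, 0.6, -3.6]
opening: 0.026
grip_force: 60.0
```

>>> step_arm(
  motion=[
    [[0, 0, 0.02], 0],
    [[0, 0, 0.03], 0],
    [[0, 0, 0.03], 0],
  ],
)

```text
time: 25.48
tool_pos: [0.5223, 0.187, 0.1361]
tool_rot: [3.14, 0.0, 1.861]
contact_force: [-2.7, -1.4, 8.3]
opening: 0.0259
grip_force: 60.0
```

On the floor; releasing.

>>> step_arm(
  motion=[
    [[0, 0, -0.02], 0],
    [[0, 0, -0.02], 0],
    [[0, 0, -0.02], 0],
    [[0, 0, -0.02], 0],
    [[0, 0, -0.02], 0],
    [[0, 0, -0.02], 0],
    [[0, 0, -0.02], 0],
  ],
  hand=100,
  squeeze=8,
)

```text
time: 26.35
tool_pos: [0.5222, 0.1869, 0.1357]
tool_rot: [3.142, -0.0, 1.861]
contact_force: [-0.1, -0.1, 0.1]
opening: 0.0556
grip_force: 0.0
```

>>> step_arm(
  motion=[
    [[0, 0, -0.3], 0],
    [[0, 0, -1], 0],
    [[0, 0, -1.8], 0],
    [[0, 0, -2.6], 0],
    [[0, 0, -3.2], 0],
    [[-1, 0, -3.2], 0],
    [[-1, 0, -3.2], 0],
    [[-1, 0, -3.2], 0],
  ],
)

```text
time: 27.35
tool_pos: [0.5391, 0.1294, 0.3275]
tool_rot: [-3.141, -0.001, 1.86]
contact_force: [0.1, 0.8, -0.4]
opening: 0.0557
grip_force: 0.0
```

Run:
```python
from cell import robot
from h import *
d=robot.read_camera("scene");c=robot.read_camera("wrist")
b=cv2.resize(d["pixels"][80:260,160:400],(400,300))
cv2.imwrite("pics/a7.png",np.vstack([c["pixels"][:300],np.pad(b,((0,0),(0,112),(0,0)))])[:,:,::-1])
```

```text
(no output)
```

View pics/a7.png

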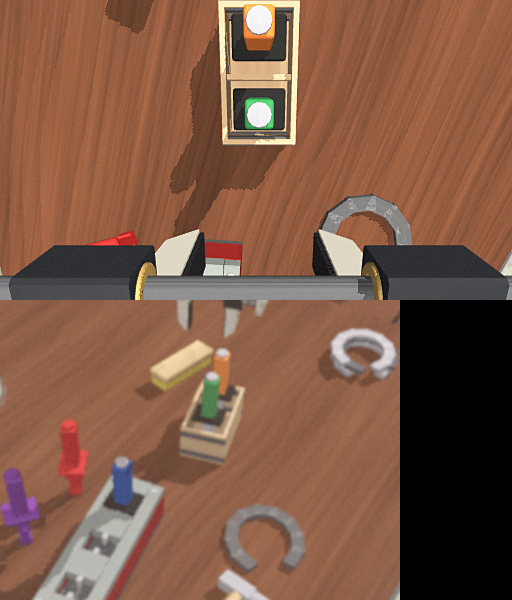

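Both punches stand upright, one per pocket, with orange at (259,20) and green at (259,114). Blue is still clipped in, and the gripper is clear.

```bash
python3 -c "
from cell import robot
print(robot.hand_in())"
```

```text
the job is handed in; nothing more can be done
None
```

I pulled the orange punch, then the green one, and stood one in each caddy pocket. Blue stayed clipped in, the other items weren't touched, and the job was handed in at about 27 s; no verdict was returned.

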